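# Fetch the LED candle out of the tall lantern

### The arm

A 6-joint arm with a two-finger parallel gripper is mounted at the origin on the work surface. World frame = base frame: x ahead of the robot, y to its left, z up, the work surface at z = 0. Lengths are in m, angles in rad, forces in N, time in s.
With the tool pointing down it reaches from about 0.4 to 0.925 m from the base axis. Payload 12.5 kg.
Tool frame: the origin (TCP) lies midway between the tips of the shut fingers; the grasp point (between the pads) lies 19 mm behind it (robot.pinch_z is the distance from the TCP to the grasp point, in m); z points along the fingers, y is the line along which they close (so a half turn about z gives the same grasp; the last joint's range is limited). The gripper opens to 95 mm and grips with 3 to 60 N. Pads are 20 mm wide; open, the fingers measure 119 mm over their backs; the gripper's body (75 mm by 180 mm) begins 59 mm behind the grasp point.
Start: joints at [-0.106, 0.491, 1.559, -0, 1.092, -0.106], TCP at [0.625, 0, 0.215] pointing down, gripper open.
Joint ranges: [-3.1, 3.1], [-0.84, 2.19], [0.05, 2.79], [-1.13, 4.28], [0.06, 2.93], [-2.69, 2.69]. Speed limits (rad/s): [2.22, 2.22, 2.79, 3.14, 3.14, 3.14].

### API

Orientations are given as [roll, pitch, yaw] about the fixed x, y, z axes, in that order (R = Rz(yaw) Ry(pitch) Rx(roll)).
In Python, from bench import robot gives the robot as it stands. Calls block until the motion is done:
- robot.move_ptp(position, orientation): joint-space move of the TCP to a pose.
- robot.line_to(position, rot=None, feed=0.15): straight line of the TCP; rot=None keeps the orientation; feed is the mean speed in m/s.
- robot.move_joints(angles): joint-space move.
- robot.set_gripper(opening, squeeze=None): finger opening in m; squeeze is the grip in N (None keeps the last); returns when the fingers have stopped.
- robot.sleep(seconds).
- robot.solve_ik(position, orientation): joint angles nearest the present ones, or None.
- robot.capture(name): name is "scene" or "side" or "wrist"; returns a dict with "color" (384x512x3 uint8, red, green, blue), "intrinsics" (3x3 intrinsics, pixels), "view" (4x4, takes a point from world to camera coordinates); the wrist camera has in their place "T_tool_cam" (4x4, takes a point from camera to tool coordinates, whose origin is the TCP and whose axes are the flange's). Camera axes: x right, y down, z forward; pixel columns grow to the right and rows downward; lengths in m; the calibration is good to about 2 mm. The wrist camera is an equidistant fisheye: a pixel r from the principal point sees the ray r / f radians off the axis. A picture is of the moment at which its call begins: read the wrist's pose just before it. There is no depth.
A pose or a line that the arm cannot do raises robot.Unreachable and nothing moves.
- robot.close_job(): hands the job in; it is judged then, once.
Readings, each from a call of its own:
- robot.current_time(): time.
- robot.current_joint_positions(): joint angles.
- robot.current_joint_velocities(): joint speeds.
- robot.current_joint_torque(): joint torques, N m.
- robot.current_tcp_pos(): TCP position.
- robot.current_tool_rot(): TCP orientation.
- robot.current_force(): force on the tool from outside, world axes, zero at the start.
- robot.current_wrist_torque(): the same for the moment, N m.
- robot.current_opening(): finger opening in m.
- robot.current_gripper_force(): force on a finger pad.
Only numpy, scipy, OpenCV 4.12 (cv2) and the standard library are available. Lean on these libraries where they do the work, as an engineer would, in place of code of your own. Each camera call takes 0.05 s, during which the arm holds its last target. There are 200 camera calls.

### The job

Take the hook rod from its stand and use it, not the fingers, to fetch the LED candle that hangs deep inside the tall glass lantern: ease its bar up out of the pockets until you feel it stop against the keepers, draw it out between lip and keeper without forcing anything, and lift it out. Stand the candle upright in the middle of the charging pad, unhook it, and hang the rod back in the fork of its stand; leave the books, clock and spectacle case where they are and do not knock the glass.

Things in the scene. Friction and masses are not known exactly. Their poses are not given: they have to be found in the camera images.
- lantern: Fixed open-topped lantern, 4 mm clear glass in a dark metal frame. Origin on the table straight below the candle bar's resting place. Inside, mm: x -52 to +32, y -42 to +42, floor z 4, rim z 165 (frame 6 more outside). A dark metal cheek on each side wall (|y| 29 to 42) holds one end of the candle's bar; open between. Fragile: glass, bar and hook must not press on one another with over 20 N
- lantern_pocket (a point): Midway between the cheeks at the level of the pocket floors (lantern x 0, y 0, z 83.5 mm). The bar's ends lie in these pockets, its axis free from x -2.5 to +4.5; +x side closed by a back stop, -x side by a lip (x -9 to -5)
- lantern_exit (a point): Point (lantern x -22, y 0, z 100 mm) of the open shaft on the lips' -x side: once its axis is past x -15 the bar is free to go straight up, but first it must pass over the lips and under the keepers. Lip tops stand 3 to 18 mm above the pocket floors: equal on both sides, different every time, not measured
- lantern_keeper (a point): Point (lantern x -2, y 0, z 100 mm) midway between the two rigid keepers (x -11.5 to +7) that cover pockets and lips; their true height is not measured. Their underside is always 7.5 mm above the lips' top, so the 5 mm bar has 2.5 mm of play there: raise it till it stops at the keepers, then draw it out to -x at just below that height
- candle: LED candle, loose, about 120 g: white cup 48 mm across, 30 mm high (amber flame to 40), with a rigid wire bail: 4 mm uprights at y +-21 and a level steel bar along y, 5 mm thick, 74 long, axis 77 mm above the underside. 9 mm collars at y +-10 leave 18 mm of bar between them for the hook. Origin: centre of the underside, z up. Starts hanging in the pockets, axes along the lantern's
- candle_bar (a point): middle of the candle's bar, on its axis; at the start about 86 mm above the table
- hook: Hook rod, loose, 120 g: dark steel rod 7 mm thick, origin on its axis at the level of the hook's underside, z up along the rod. The J hook at its foot runs 21 mm to +x and turns up: tip axis at x 21, tip top at z 18.5; inner bottom z 7, inner width 14 (x 3.5 to 17.5). Flange 30 x 30 mm at z 106 to 111; above it a wooden handle 20 (x) x 16 (y) mm up to z 165. Axes start along the stand's
- hook_grip (a point): centre of the wooden handle, 138 mm above the hook's origin; the place to grip, fingers closing along the hook's y
- stand: Fixed dark metal stand: base 150 x 110 x 12 mm, post at x 60 to 76, fork of two prongs towards -x (x -24 to +61, each 10 wide, gap 14 in y, top at z 136), 5 mm high stops at x -24 to -20. Origin on the table below the rod's place. The rod hangs by its flange, origin 30 mm above the table, hook towards the post; it can be lifted straight up, hook passing through the gap, and put back likewise
- stand_fork (a point): place of the rod in the fork, at the level of the prongs' top
- pad: Round grey charging pad, fixed, 84 mm across, 12 mm thick; origin at the centre of its underside
- pad_top (a point): centre of the charging pad's top face, where the candle's underside goes
- books: Two stacked paperbacks, about 130 x 195 x 52 mm; a bystander, origin at the underside
- clock: Small wooden clock 50 x 90 x 70 mm; a bystander, origin at the underside
- case: Dark spectacle case 60 x 160 x 40 mm; a bystander, origin at the underside
There are look-alikes about, which are no part of the job. What is shaped like the hook but yellow is not meant. Several things have the shape of the pad; the one meant has the colours described above.

How it is judged:
On the way, in this order (a step that is already met when the one before it is completed fails the run):
1. the hook rod is taken out of its stand (distance between hook_grip and stand_fork above 0.1 m), for 0.1 s.
2. the candle hangs on the hook, wholly above the lantern's rim (height (world z) of candle above 0.166 m and contact force between hook and candle above 0.3 N), for 0.2 s.
3. the candle stands in the middle of the charging pad, free of the hook (horizontal distance between candle and pad_top below 0.012 m and z of candle in the frame of pad_top between -0.003 and 0.003 m and angle between candle's own z axis and vertical below 0.08 rad and linear speed of candle below 0.02 m/s and contact force between hook and candle below 0.05 N), for 0.2 s.
At the end, for the whole second after the job is handed in: The candle stands upright (0.08 rad) and still on the charging pad, centre within 12 mm of the pad's, underside on the pad (3 mm), free of the hook; the hook rod hangs still and upright (0.12 rad) by its flange in the stand's fork, within 8 mm sideways, between stops and post (all of step 3 and x of hook in the frame of stand between -0.022 and 0.03 m and y of hook in the frame of stand between -0.008 and 0.008 m and z of hook in the frame of stand between 0.026 and 0.034 m and angle between hook's own z axis and vertical below 0.12 rad and linear speed of hook below 0.03 m/s); the robot touches nothing.
It fails at once if the candle is forced: more than 20 N between hook and candle (contact force between hook and candle above 20 N).
It fails at once if the hook or the candle hits or presses the lantern with more than 20 N (contact force between any of hook, candle and lantern above 20 N).
It fails at once if the candle is touched by the gripper's fingers (contact force between the fingers and candle above 0.5 N).
It fails at once if the arm or the fingers knock the lantern (more than 10 N) (contact force between any of the arm, the fingers and lantern above 10 N).
It fails at once if the books, clock or case are moved more than 15 mm (distance of any of books, clock, case from where it was at the start of the episode above 0.015 m).
It also fails if it takes over 72 s, if anything falls off the work surface, if the arm or the gripper's body presses on something with over 40 N, if the wrist force passes 120 N, or if a joint passes its speed limit or range.

## Working session

There is one attempt and no reset: what is moved stays moved. The work goes in short steps, each a Python script; the robot and the scene stay as the last script left them, time stands still between calls to the robot, and variables do not carry over. Pictures are saved under pics/ and viewed, at most 10 in all, crops included, and the job is handed in when it is done.

```bash
ls; mkdir -p pics
python3 - <<'E'
from bench import robot
import cv2,numpy as np,pickle
d={}
for n in ("scene","side","wrist"):
    p=(robot.current_tcp_pos(),robot.current_tool_rot())
    c=robot.capture(n); c['pose']=p; d[n]=c
    cv2.imwrite(f"pics/{n}0.png",cv2.cvtColor(c["color"],cv2.COLOR_RGB2BGR))
    print(n,[ (k,np.round(v,3).tolist()) for k,v in c.items() if k not in('color',)])
pickle.dump(d,open('cap0.pkl','wb'))
print(robot.pinch_z,robot.current_time())
a=[cv2.imread(f"pics/{n}0.png") for n in("scene","side","wrist")]
E
```

```text
pics
scene [('intrinsics', [[401.032, 0.0, 255.992], [0.0, 401.032, 190.144], [0.0, 0.0, 1.0]]), ('view', [[0.099, 0.995, -0.012, -0.055], [0.531, -0.063, -0.845, -0.143], [-0.842, 0.078, -0.534, 1.533], [0.0, 0.0, 0.0, 1.0]]), ('pose', [[0.625, 0.0, 0.214], [-3.14, -0.0, 1.571]])]
side [('intrinsics', [[459.894, 0.0, 260.66], [0.0, 459.894, 198.084], [0.0, 0.0, 1.0]]), ('view', [[-0.995, -0.098, 0.015, 0.5], [-0.081, 0.718, -0.691, 0.125], [0.057, -0.689, -0.722, 1.127], [0.0, 0.0, 0.0, 1.0]]), ('pose', [[0.625, 0.0, 0.214], [-3.141, -0.0, 1.571]])]
wrist [('intrinsics', [[297.319, 0.0, 253.308], [0.0, 297.319, 188.672], [0.0, 0.0, 1.0]]), ('T_tool_cam', [[-0.001, -0.967, -0.255, 0.074], [1.0, -0.001, 0.001, 0.0], [-0.001, -0.255, 0.967, -0.171], [0.0, 0.0, 0.0, 1.0]]), ('pose', [[0.625, 0.0, 0.214], [-3.141, -0.0, 1.571]])]
0.0188 0.15
```

View pics/scene0.png

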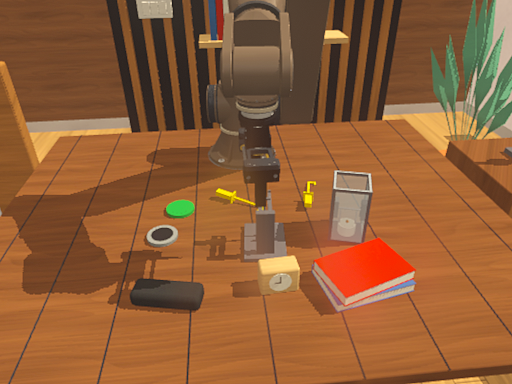

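View pics/side0.png

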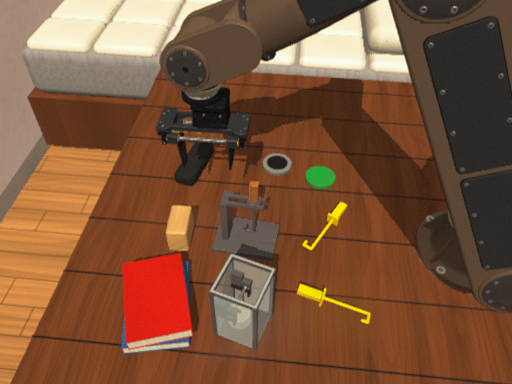

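View pics/wrist0.png

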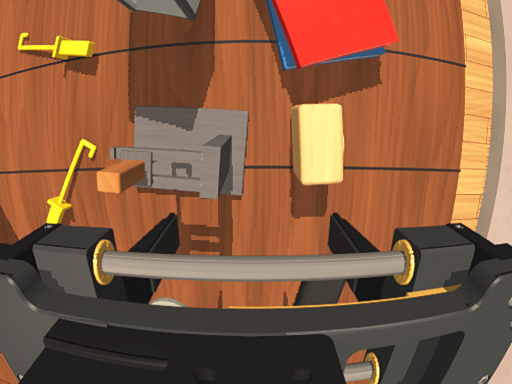

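The scene shows the stand (265,240), lantern (350,205), grey pad (163,236), books, clock and case. The side view has the lantern rim centred near (243,279), the pad at (277,164) and the wooden handle at (255,190). The wrist view has the handle at (120,176), with the post on the image right (+x). Next I triangulate roughly, then look from closer.

```bash
cat > h.py <<'E'
from bench import robot
import cv2,numpy as np,pickle
from scipy.spatial.transform import Rotation as R
from scipy.optimize import least_squares
def T(p,rpy):
    M=np.eye(4); M[:3,:3]=R.from_euler('xyz',rpy).as_matrix(); M[:3,3]=p; return M
def proj(c,P):
    P=np.atleast_2d(P); K=np.array(c['intrinsics'])
    if 'view' in c: V=np.array(c['view'])
    else: V=np.linalg.inv(T(*c['pose'])@np.array(c['T_tool_cam']))
    q=P@V[:3,:3].T+V[:3,3]
    if 'view' in c: uv=q[:,:2]/q[:,2:]
    else:
        r=np.linalg.norm(q[:,:2],axis=1); th=np.arctan2(r,q[:,2]); uv=q[:,:2]*(th/np.maximum(r,1e-9))[:,None]
    return uv*[K[0,0],K[1,1]]+[K[0,2],K[1,2]]
def tri(obs,x0=(.65,.1,.1)):
    f=lambda x:np.concatenate([(proj(c,x)[0]-uv) for c,uv in obs])
    s=least_squares(f,x0); return s.x,np.abs(s.fun).max()
def onz(c,uv,z):
    return least_squares(lambda x:proj(c,[x[0],x[1],z])[0]-uv,[.65,.1]).x
def snap(n,f=None):
    p=(robot.current_tcp_pos(),robot.current_tool_rot()); c=robot.capture(n); c['pose']=p
    if f: pickle.dump(c,open(f'{f}.pkl','wb')); cv2.imwrite(f'pics/{f}.png',cv2.cvtColor(c['color'],cv2.COLOR_RGB2BGR))
    return c
E
python3 - <<'E'
from h import *
d=pickle.load(open('cap0.pkl','rb')); s,e,w=d['scene'],d['side'],d['wrist']
print('rim',tri([(s,(351,183)),(e,(243,279))]))
print('pad',tri([(s,(163,236)),(e,(277,164))]))
print('handle',tri([(w,(120,176)),(e,(255,190))]))
print('clock',tri([(s,(279,276)),(e,(180,228))]))
for p in ([.62,.1,.42],[.60,.12,.42],[.60,.05,.42],[.6,.1,.36]):
    print(p,robot.solve_ik(p,[3.1416,0,1.5708]) is not None)
E
```

```text
rim (array([0.51436655, 0.25039388, 0.15831905]), np.float64(0.6363453384112177))
pad (array([ 0.48073609, -0.25183843,  0.00296056]), np.float64(0.5293561018708601))
handle (array([0.51842921, 0.02689577, 0.16952935]), np.float64(1.6015514326372795))
clock (array([0.69746676, 0.03809918, 0.03113166]), np.float64(0.6911226195834672))
[0.62, 0.1, 0.42] True
[0.6, 0.12, 0.42] True
[0.6, 0.05, 0.42] True
[0.6, 0.1, 0.36] True
```

Run:
```python
from h import *
robot.move_ptp([.55,.03,.36],[3.1416,0,1.5708]); a=snap('wrist','w1')
robot.move_ptp([.52,.18,.36],[3.1416,0,1.5708]); b=snap('wrist','w2'); s=snap('scene','s2')
print(robot.current_time())
A=cv2.imread('pics/w1.png')[0:270];B=cv2.imread('pics/w2.png')[0:270]
cv2.imwrite('pics/m1.png',cv2.resize(A[:, 80:430],(800,600)) if 0 else np.vstack([cv2.resize(A,(568,300)),cv2.resize(B,(568,300))]))
```

```text
1.6667
```

View pics/m1.png

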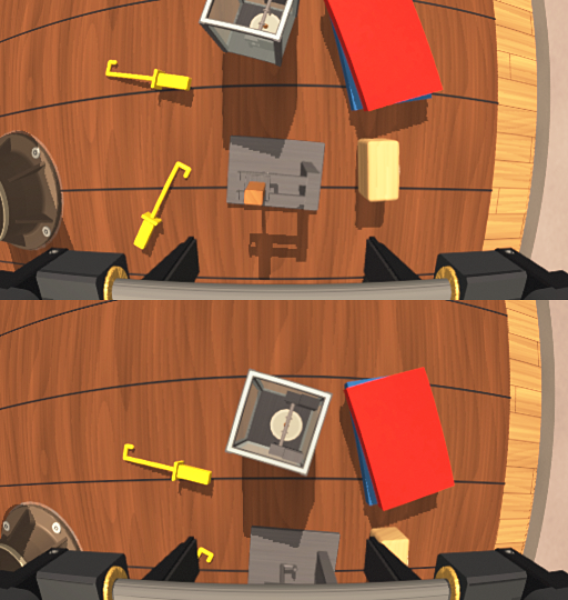

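The open shaft lies on the image-left (-x) side, with the lantern at about -14° yaw. The stand's post points to +x. I zoom on both.

Run:
```python
import cv2,numpy as np
A=cv2.imread('pics/w1.png')[115:195,200:300];B=cv2.imread('pics/w2.png')[60:160,200:300]
im=np.vstack([cv2.resize(B,(400,400),interpolation=cv2.INTER_CUBIC)])
l=cv2.resize(B,(440,440),interpolation=cv2.INTER_CUBIC); r=cv2.resize(A,(360,288),interpolation=cv2.INTER_CUBIC)
l=cv2.convertScaleAbs(l,alpha=1.3,beta=15); r=cv2.convertScaleAbs(r,alpha=1.3,beta=25)
o=np.zeros((440,800,3),np.uint8);o[:,:440]=l;o[:288,440:]=r
cv2.imwrite('pics/z1.png',o)
```

```text
(no output)
```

View pics/z1.png

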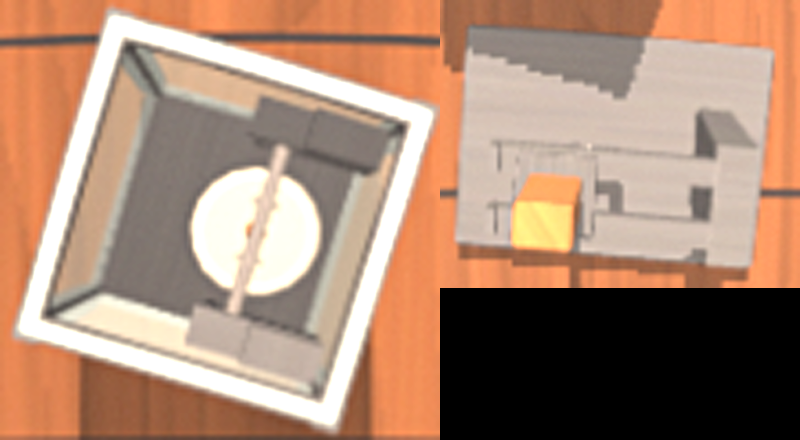

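Run:
```python
from h import *
d=pickle.load(open('cap0.pkl','rb')); e=d['side']
w1=pickle.load(open('w1.pkl','rb'));w2=pickle.load(open('w2.pkl','rb'));s2=pickle.load(open('s2.pkl','rb'))
L=lambda p:np.array(p)/4.4+[200,60]
S=lambda p:(np.array(p)-[440,0])/3.6+[200,115]
def rect(c,px,hx,hy,z):  # fit rectangle centre,yaw,scale ; order TL TR BR BL
    b=np.array([[-hx,hy],[hx,hy],[hx,-hy],[-hx,-hy]])
    def f(v):
        M=np.array([[np.cos(v[2]),-np.sin(v[2])],[np.sin(v[2]),np.cos(v[2])]])
        return (proj(c,np.c_[v[3]*b@M.T+v[:2],np.full(4,z)])-px).ravel()
    r=least_squares(f,[.52,.15,0,1]); return np.round(r.x,4),np.round(np.abs(r.fun).max(),2)
out=[L(p) for p in((108,10),(436,105),(336,430),(16,335))]
inn=[L(p) for p in((125,42),(405,122),(320,400),(45,318))]
print('lantern outer',rect(w2,out,.048,.048,.168)); print('inner',rect(w2,inn,.042,.042,.165))
print('stand',rect(w1,[S(p) for p in((470,27),(774,48),(748,268),(458,242))],.075,.055,.012))
print('handle top',rect(w1,[S(p) for p in((515,202),(579,202),(575,249),(513,247))],.010,.008,.195))
print('bar mid',onz(w2,L((259,230)),.0865),'bar ends',onz(w2,L((283,150)),.0865),onz(w2,L((233,312)),.0865))
print('cup',onz(w2,L((255,231)),.0395))
h=d['wrist']
for z in(.18,.195,.21): print(z,proj(e,[*onz(w1,S((546,224)),z),z]))
# overlay crops of the side view to check
cv2.imwrite('pics/z2.png',cv2.resize(cv2.imread('pics/side0.png')[160:350,190:300],None,fx=3.1,fy=3.1,interpolation=cv2.INTER_CUBIC))
print([ (k,proj(s2,[.52,.03,z])) for k,z in(('h',.195),)])
```

```text
lantern outer (array([ 0.5174,  0.2564, -0.2876,  0.9791]), np.float64(0.49))
inner (array([ 0.5173,  0.2562, -0.2882,  0.9612]), np.float64(0.43))
stand (array([ 0.5406,  0.0264, -0.0851,  0.9832]), np.float64(0.77))
handle top (array([ 0.5225,  0.0285, -0.0445,  0.9899]), np.float64(0.62))
bar mid [0.52845807 0.25296185] bar ends [0.53644814 0.28013595] [0.51973228 0.22513831]
cup [0.52780365 0.25250029]
0.18 [[252.12679754 187.47840524]]
0.195 [[251.3971997  183.61334183]]
0.21 [[250.64819265 179.64545757]]
[('h', array([[265.80854151, 176.47928707]]))]
```

View pics/z2.png

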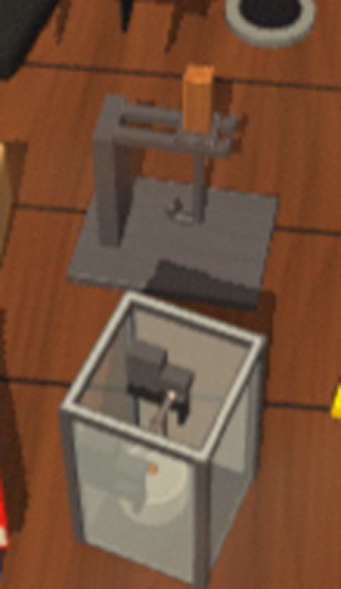

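Run:
```python
from h import *
d=pickle.load(open('cap0.pkl','rb')); e=d['side'];s=d['scene'];w0=d['wrist']
w1=pickle.load(open('w1.pkl','rb'));w2=pickle.load(open('w2.pkl','rb'))
G=lambda p:np.array(p)/3.1+[190,160]
L=lambda p:np.array(p)/4.4+[200,60]
S=lambda p:(np.array(p)-[440,0])/3.6+[200,115]
# same physical corners: wrist TL,TR,BR,BL -> triangulate against side (side: x flips, +y toward viewer/bottom)
wp=[L(p) for p in((108,10),(436,105),(336,430),(16,335))]
sp=[G(p) for p in((205,460),(62,407),(130,293),(268,340))]
for a,b in zip(wp,sp): print('rim',tri([(w2,a),(e,b)]))
print('rimc->side',proj(e,[.5174,.2564,.168])-np.mean(sp,0))
wb=[S(p) for p in((470,27),(774,48),(748,268),(458,242))]
sb=[G(p) for p in((258,303),(70,281),None or (97,180),(277,198))]
for a,b in zip(wb,sb): print('base',tri([(w1,a),(e,b)]))
print('handle top',tri([(w1,S((546,224))),(e,G((199,70)))]),tri([(w1,S((546,224))),(w0,(113,184)),(e,G((199,70)))]))
print(proj(w0,[.5225,.0285,.195]))
# pad precise by ellipse fit of grey ring in scene and side
for n,c,b in(('scene',s,(140,220,185,252)),('side',e,(258,148,298,178))):
    im=c['color'][b[1]:b[3],b[0]:b[2]].astype(int); m=(im.max(2)-im.min(2)<25)
    m=m.astype(np.uint8); k,l,st,ce=cv2.connectedComponentsWithStats(m)
    i=1+np.argmax(st[1:,4]); x,y,w,h,_=st[i]; print(n,st[i]+[b[0],b[1],0,0,0],(x+b[0]+(w-1)/2,y+b[1]+(h-1)/2))
```

```text
rim (array([0.48461781, 0.3148151 , 0.16753092]), np.float64(1.4664926985113595))
rim (array([0.57359987, 0.28853417, 0.16841291]), np.float64(2.2941018788471297))
rim (array([0.54738751, 0.19586032, 0.15934026]), np.float64(2.463491866355781))
rim (array([0.45623965, 0.22337924, 0.15895207]), np.float64(2.0433731630614034))
rimc->side [[-3.08235083 -1.87465686]]
base (array([0.46894066, 0.08526141, 0.00889869]), np.float64(1.9771505385344312))
base (array([0.61704975, 0.07466042, 0.00378063]), np.float64(2.3051129206927783))
base (array([ 0.61001545, -0.03980182, -0.00685927]), np.float64(0.42144419758491836))
base (array([ 0.46045313, -0.02267218,  0.00773044]), np.float64(1.269239121980263))
handle top (array([0.52147513, 0.02889451, 0.19700351]), np.float64(2.2489635561474586)) (array([0.52195825, 0.02599973, 0.18996646]), np.float64(2.326511409746473))
[[109.57983603 182.00608549]]
scene [151 228  22  13 211] (np.float64(161.5), np.float64(234.0))
side [266 155  22  15 259] (np.float64(276.5), np.float64(162.0))
```

```bash
cat >> h.py <<'E'
HX,HY,SY=.522,.0285,-.085       # handle, stand yaw
LX,LY,LYAW=.5272,.2535,-.2877   # lantern origin
def rot(a): return [np.pi,0,a]
def lan(x,y): c,s=np.cos(LYAW),np.sin(LYAW); return LX+c*x-s*y, LY+s*x+c*y
DZ=.119 # TCP above hook origin
E
python3 - <<'E'
from h import *
for off in(0,np.pi):
  for p,a in(((HX,HY,.25),SY),((HX,HY,.149),SY),((HX,HY,.30),SY),((*lan(-32,0),.35) if 0 else (*lan(-.032,0),.35),LYAW),((*lan(-.032,0),.18),LYAW),((.48,-.25,.25),SY),((.48,-.25,.13),SY)):
    q=robot.solve_ik(p,rot(a+off)); print(off,np.round(p,3),None if q is None else np.round(q,2))
E
```

```text
0 [0.522 0.028 0.25 ] [-0.07  0.31  1.76 -0.    1.07  1.58]
0 [0.522 0.028 0.149] [-0.07  0.43  1.88 -0.    0.83  1.58]
0 [0.522 0.028 0.3  ] [-0.07  0.26  1.69 -0.    1.19  1.58]
0 [0.497 0.263 0.35 ] [ 0.37  0.29  1.51 -0.    1.34  2.23]
0 [0.497 0.263 0.18 ] [ 0.37  0.44  1.76 -0.    0.94  2.23]
0 [ 0.48 -0.25  0.25] [-0.6   0.34  1.72 -0.    1.09  1.05]
0 [ 0.48 -0.25  0.13] [-0.6   0.48  1.86 -0.    0.81  1.05]
3.141592653589793 [0.522 0.028 0.25 ] [-0.07  0.31  1.76  0.    1.07 -1.56]
3.141592653589793 [0.522 0.028 0.149] [-0.07  0.43  1.88  0.    0.83 -1.56]
3.141592653589793 [0.522 0.028 0.3  ] [-0.07  0.26  1.69  0.    1.19 -1.56]
3.141592653589793 [0.497 0.263 0.35 ] [ 0.37  0.29  1.51  0.    1.34 -0.91]
3.141592653589793 [0.497 0.263 0.18 ] [ 0.37  0.44  1.76  0.    0.94 -0.91]
3.141592653589793 [ 0.48 -0.25  0.25] [-0.6   0.34  1.72  0.    1.09 -2.09]
3.141592653589793 [ 0.48 -0.25  0.13] [-0.6   0.48  1.86  0.    0.81 -2.09]
```

Run:
```python
from h import *
robot.set_gripper(.05,40)
robot.move_ptp([HX,HY,.25],rot(SY))
robot.line_to([HX,HY,.149],feed=.12)
print('F',np.round(robot.current_force(),2))
robot.set_gripper(.0,40); print('open',robot.current_opening(),robot.current_gripper_force(),np.round(robot.current_force(),2),np.round(robot.current_wrist_torque(),2))
robot.line_to([HX,HY,.30],feed=.12)
print('F',np.round(robot.current_force(),2),np.round(robot.current_wrist_torque(),3),robot.current_opening(),np.round(robot.current_tcp_pos(),4))
# above the lantern shaft
robot.line_to([*lan(-.032,0),.31],rot=rot(LYAW),feed=.15)
w=snap('wrist','w3'); e=snap('side','e3'); print(robot.current_time(),np.round(robot.current_tcp_pos(),4),np.round(robot.current_force(),2))
A=cv2.imread('pics/w3.png'); B=cv2.imread('pics/e3.png')
cv2.imwrite('pics/m3.png',np.hstack([cv2.resize(A[20:384,100:440],(400,428)),cv2.resize(B[60:360,160:330],(243,428))]))
```

```text
F [-0.53 -0.34  0.89]
open 0.015767216310836326 40.00032305717468 [-0.43 -0.96  1.89] [-0.11  0.17  0.04]
F [-0.87  0.16 -1.71] [ 0.032  0.098 -0.035] 0.01629250177153783 [0.5218 0.0285 0.2994]
8.6917 [0.4966 0.2621 0.31  ] [-0.09  0.49 -1.27]
```

View pics/m3.png

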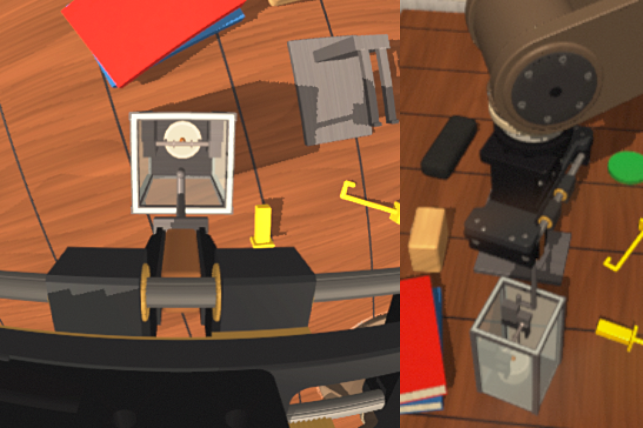

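The hook hangs straight in the grip above the shaft, well aligned. Bar middle at crop (182,143), tip (180,172). I measure the lantern relative to the hook in this same view.

Run:
```python
from h import *
w=pickle.load(open('w3.pkl','rb'))
C=lambda p:np.array([p[0]*.85+100,p[1]*364/428+20])
def tolan(p): 
    c,s=np.cos(LYAW),np.sin(LYAW); d=np.array(p[:2])-[LX,LY]; return np.round(1000*np.array([c*d[0]+s*d[1],-s*d[0]+c*d[1]]),1)
print('tcp',tolan(w['pose'][0]), 'yaw',w['pose'][1])
for n,p,z in(('tip',(180.5,172),.2095),('bar',(182.5,143),.0865),('bar L',(158,143),.0865),('bar R',(207,143),.0865),('cup',(183,139),.0395),
  ('c1',(131,113),.168),('c2',(236,113),.168),('c3',(231,213),.168),('c4',(133,213),.168)): print(n,tolan(onz(w,C(p),z)))
A=cv2.imread('pics/w3.png')[110:215,200:310]; cv2.imwrite('pics/z3.png',cv2.convertScaleAbs(cv2.resize(A,None,fx=5,fy=5,interpolation=cv2.INTER_CUBIC),alpha=1.3,beta=15))
```

```text
tcp [-31.8  -0.4] yaw [ 3.14147336e+00  1.76810520e-05 -2.88164698e-01]
tip [-10.5   1.5]
bar [ 0.1 -0.7]
bar L [ 0.2 27. ]
bar R [  0.2 -28.4]
cup [ 0.5 -1.5]
c1 [35.9 45.6]
c2 [ 35.8 -48.1]
c3 [-57.3 -46. ]
c4 [-57.2  46.4]
```

View pics/z3.png

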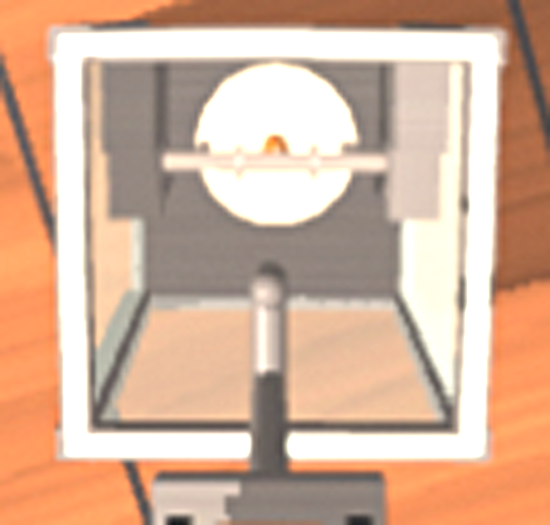

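```bash
cat >> h.py <<'E'
YO=-.0024
def fz(n=4):
    v=[]
    for _ in range(n): robot.sleep(.02); v.append(robot.current_force())
    return np.mean(v,0)
def go(x,z,feed,y=None): robot.line_to([*lan(x,YO if y is None else y),z+DZ],feed=feed)
E
python3 - <<'E'
from h import *
go(-.032,.17,.1); f0=fz(); print('free',np.round(f0,2))
for z in np.arange(.15,.060,-.015):
    go(-.032,z,.08); f=fz(2)
    if np.abs(f-f0).max()>2: print('touch',z,f); break
else:
    go(-.032,.061,.08)
    for x in(-.026,-.020,-.0105):
        go(x,.061,.05); f=fz(2); print(x,np.round(f-f0,2))
        if np.abs(f-f0).max()>2: break
    else:
        t=robot.current_time(); f0=fz(); print('free',np.round(f0,2)); z=.061; go(-.0105,.072,.04); z=.072
        log=[]
        while z<.102:
            z+=.0005; go(-.0105,z,.02); f=fz(2)-f0; log.append((round(z*1000,1),round(f[0],1),round(f[1],1),round(f[2],2)))
            if f[2]<-3.2 or np.abs(f[:2]).max()>3: break
        for l in log[::3]+log[-4:]: print(l)
        print('dt',robot.current_time()-t)
print(robot.current_time(),np.round(robot.current_tcp_pos(),4))
snap('wrist','w4')
E
```

```text
free [ 0.25  0.09 -1.05]
-0.026 [-0.66 -0.81 -0.3 ]
-0.02 [0.22 0.11 0.37]
-0.0105 [-1.13  0.26  0.3 ]
free [-0.12 -0.06 -0.93]
(72.5, np.float64(0.1), np.float64(0.2), np.float64(-0.02))
(74.0, np.float64(-0.1), np.float64(0.5), np.float64(-0.14))
(75.5, np.float64(-0.1), np.float64(0.1), np.float64(-0.29))
(77.0, np.float64(0.3), np.float64(-0.1), np.float64(-1.59))
(78.5, np.float64(-0.1), np.float64(0.3), np.float64(-1.5))
(80.0, np.float64(0.3), np.float64(0.1), np.float64(-1.97))
(81.5, np.float64(-0.1), np.float64(-0.3), np.float64(-1.15))
(83.0, np.float64(0.1), np.float64(0.5), np.float64(-1.59))
(84.5, np.float64(0.0), np.float64(-0.4), np.float64(-1.56))
(84.0, np.float64(0.1), np.float64(-0.0), np.float64(-1.41))
(84.5, np.float64(0.0), np.float64(-0.4), np.float64(-1.56))
(85.0, np.float64(-0.0), np.float64(0.5), np.float64(-2.23))
(85.5, np.float64(0.1), np.float64(0.5), np.float64(-3.25))
dt 8.1417
20.825 [0.5164 0.2542 0.2044]
```

Run:
```python
from h import *
f0=np.array([-.12,-.06,-.93])
go(-.0105,.086,.02); f=fz(6)-f0; print('86',np.round(f,2))
if f[2]<-3.5: zs=.0849
else: raise SystemExit('no stop')
z=zs-.0012; go(-.0105,z,.02); print('low',np.round(fz(6)-f0,2))
x=-.0105; ok=True
while x>-.0322:
    x-=.0015; go(x,z,.02); f=fz(3)-f0; print(round(x*1000,1),np.round(f,2))
    if np.abs(f[:2]).max()>2.5 or abs(f[2]+1.3)>2: ok=False; break
print(ok,robot.current_time())
```

```text
86 [ 1.1   0.56 -7.33]
low [ 0.08 -0.03 -1.21]
-12.0 [-0.19 -0.31 -0.93]
-13.5 [ 0.29  0.45 -1.15]
-15.0 [ 0.26  0.62 -0.97]
-16.5 [-0.19  0.36 -0.86]
-18.0 [ 0.35 -0.11 -1.55]
-19.5 [-0.15 -0.04 -1.15]
-21.0 [ 0.15  0.06 -1.34]
-22.5 [ 0.15  0.08 -0.99]
-24.0 [-0.25 -0.17 -1.56]
-25.5 [ 0.45 -0.12 -0.95]
-27.0 [ 0.19 -0.46 -1.12]
-28.5 [ 0.74  0.47 -1.47]
-30.0 [ 0.    0.02 -1.38]
-31.5 [ 0.62  0.56 -1.63]
-33.0 [ 0.44 -0.03 -0.75]
True 26.0917
```

Run:
```python
from h import *
f0=np.array([-.12,-.06,-.93]); z=.0837; x=-.0325; ok=True
zs=[.0837+.001*i for i in range(1,15)]+[.107+.01*i for i in range(0,17)]
for z in zs:
    go(x,z,.03 if z<.1 else .06); f=fz(2)-f0
    if np.abs(f[:2]).max()>3 or abs(f[2]+1.3)>2.2: ok=False; print('touch',z,f); break
print(ok,z,np.round(fz(6)-f0,2),robot.current_time(),np.round(robot.current_tcp_pos(),4))
if ok:
    p=robot.current_tcp_pos(); robot.line_to([.48,-.11,p[2]],rot=rot(SY),feed=.12)
    print(np.round(fz(8)-f0,2),robot.current_time())
    w=snap('wrist','w5'); e=snap('side','e5')
    d=pickle.load(open('cap0.pkl','rb')); print('pad px guess',proj(w,[.48,-.252,.012]))
    A=cv2.imread('pics/w5.png'); B=cv2.imread('pics/e5.png'); cv2.imwrite('pics/m5.png',np.hstack([A,cv2.resize(B[60:252,200:360],(320,384))])[:, :800])
```

```text
True 0.267 [ 0.27  0.07 -1.4 ] 36.1 [0.4953 0.2604 0.3858]
[ 0.21  0.17 -1.18] 39.475
pad px guess [[330.02389954 145.32096294]]
```

View pics/m5.png

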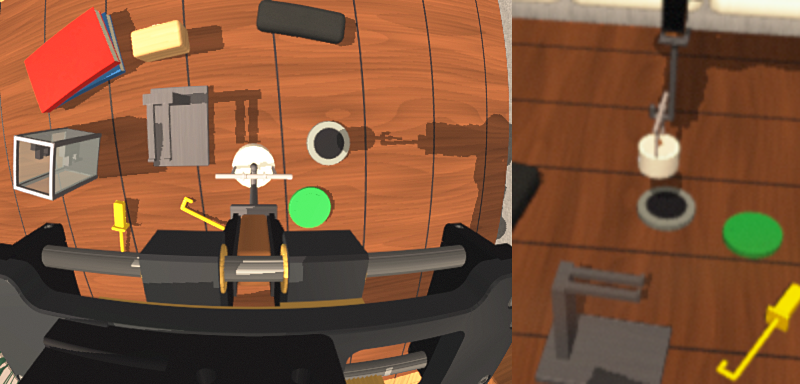

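Run:
```python
from h import *
w=pickle.load(open('w5.pkl','rb'))
hsv=cv2.cvtColor(w['color'],cv2.COLOR_RGB2HSV)
m=(hsv[...,1]<70).astype(np.uint8); m[:, :300]=0; m[:,360:]=0; m[:115]=0; m[175:]=0
k,l,st,ce=cv2.connectedComponentsWithStats(m); i=1+np.argmax(st[1:,4]); print(st[i],ce[i])
cn=max(cv2.findContours((l==i).astype(np.uint8),0,2)[0],key=cv2.contourArea); el=cv2.fitEllipse(cv2.convexHull(cn)); print(el)
print('pad',onz(w,el[0],.011),onz(w,(st[i][0]+(st[i][2]-1)/2,st[i][1]+(st[i][3]-1)/2),.011))
p=np.array(w['pose'][0]); oz=p[2]-DZ; print('tcp',p,w['pose'][1])
c,s=np.cos(SY),np.sin(SY); hk=lambda q:np.round(1000*np.array([[c,s],[-s,c]])@(np.array(q)-p[:2]),1)
print('bar in hook',hk(onz(w,(253.7,177),oz+.0095)),'tip?',hk(onz(w,(253.5,172),oz+.0185)))
m=((hsv[...,1]<40)&(hsv[...,2]>190)).astype(np.uint8); m[:135]=0;m[195:]=0;m[:,:200]=0;m[:,300:]=0
u=np.argwhere(m); print('white bb',u.min(0),u.max(0)); r=u[(u[:,0]<172)]; print(r.min(0),r.max(0))
print('cup rim top',hk(onz(w,(252.5,166),oz-.0675+.03)))
d=pickle.load(open('cap0.pkl','rb'));print(tri([(d['scene'],(161.8,234.5)),(d['side'],(276.5,162))]))
```

```text
[ 307  121   43   44 1478] [327.84167794 142.6217862 ]
((327.8428649902344, 142.6097412109375), (42.67742156982422, 43.62825393676758), 179.78048706054688)
pad [ 0.48526537 -0.2482203 ] [ 0.48545457 -0.24853659]
tcp [ 0.48001366 -0.10987014  0.38585894] [ 3.14156667e+00 -3.16477429e-06 -8.47783038e-02]
bar in hook [9.5 1.7] tip? [16.3  1.9]
white bb [146 216] [186 291]
[146 232] [171 273]
cup rim top [11.7  3. ]
(array([ 0.48236204, -0.25380727,  0.00929411]), np.float64(0.3899041742197369))
```

```bash
cat >> h.py <<'E'
c_,s_=np.cos(SY),np.sin(SY)
PX,PY=.4845,-.2505
def hp(dx,dy,z,feed): # rod pose so that point (dx,dy) in hook frame sits on the pad centre
    robot.line_to([PX-c_*dx+s_*dy,PY-s_*dx-c_*dy,z+DZ],feed=feed)
E
python3 - <<'E'
from h import *
f0=np.array([-.12,-.06,-.93])
hp(.0105,.0005,.25,.10); hp(.0105,.0005,.10,.08); hp(.0105,.0005,.085,.03)
robot.sleep(.3); print('before',np.round(fz(6)-f0,2),robot.current_time())
z=.085
while z>.0765:
    z-=.0005; hp(.0105,.0005,z,.02); f=fz(3)-f0
    if z<.082: print(round(z*1000,1),np.round(f,2))
    if f[2]>-.35: break
hp(.0105,.0005,.0755,.03); print(np.round(fz(5)-f0,2),robot.current_time())
w=snap('wrist','w6')
A=cv2.imread('pics/w6.png'); cv2.imwrite('pics/m6.png',cv2.resize(A[60:260,150:360],None,fx=2.8,fy=2.8,interpolation=cv2.INTER_CUBIC))
E
```

```text
before [ 0.12  0.25 -0.97] 44.2083
81.5 [ 0.04  0.18 -1.49]
81.0 [-0.64 -0.19 -1.08]
80.5 [-0.11 -0.12 -0.92]
80.0 [-0.24  0.24 -1.46]
79.5 [ 0.41 -0.49 -0.74]
79.0 [ 0.47  0.02 -0.17]
[ 0.28  0.03 -0.61] 48.1583
```

View pics/m6.png

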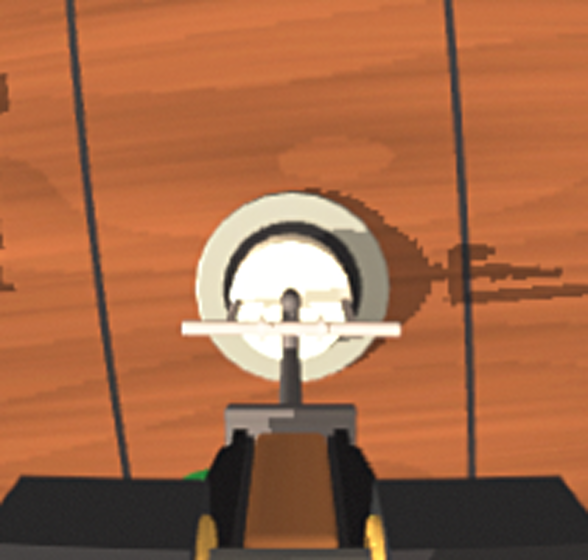

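Run:
```python
from h import *
w=pickle.load(open('w6.pkl','rb')); C=lambda p:np.array(p)/2.8+[150,60]
p=np.array(w['pose'][0]); hk=lambda q:1000*np.array([[c_,s_],[-s_,c_]])@(np.array(q)-p[:2])
pad=hk(onz(w,C((291.5,287.5)),.012)); cup=hk(onz(w,C((293,298)),.042)); bar=hk(onz(w,C((291,328)),.089)); tip=hk(onz(w,C((290,298)),.094))
print(pad,cup,bar,tip)
if np.linalg.norm(pad-cup)>7: raise SystemExit('off centre')
b=.0105; dx=np.clip(bar[0]/1000,.007,.014)-.0105; print('shift',dx)
f0=np.array([-.12,-.06,-.93])
b-=dx # move rod by +dx so bar is central
hp(b,.0005,.0755,.03); hp(b,.0005,.0610,.04); f=fz(3)-f0; print(np.round(f,2))
if np.abs(f).max()>2: raise SystemExit('touch')
for k in(.012,.024,.036):
    hp(b+k,.0005,.0610,.06); f=fz(2)-f0; print(k,np.round(f,2))
    if np.abs(f).max()>2: raise SystemExit('touch')
hp(b+.036,.0005,.12,.15); print(robot.current_time())
robot.line_to([HX-.03,-.1,.17+DZ],feed=.2)
robot.line_to([HX,HY,.17+DZ],feed=.2); print(np.round(robot.current_tcp_pos(),4),robot.current_tool_rot(),robot.current_time())
s=snap('scene','s7'); e=snap('side','e7')
A=s['color'][150:290,120:300];B=e['color'][120:260,200:340]
cv2.imwrite('pics/m7.png',cv2.cvtColor(np.hstack([cv2.resize(A,(400,311)),cv2.resize(B,(311,311))]),cv2.COLOR_RGB2BGR))
```

```text
[10.92145383  1.21076655] [11.89822543  0.65363397] [10.26057209  1.47180262] [21.56566008  1.79764433]
shift -0.0002394279103386885
[-0.53  0.85 -0.28]
0.012 [ 0.18 -0.19 -0.43]
0.024 [-0.55 -0.12  0.04]
0.036 [0.16 0.64 0.09]
50.7083
[0.5218 0.0277 0.2888] [ 3.14130614e+00  3.71880715e-04 -8.53584980e-02] 52.4917
```

Run:
```python
from h import *
robot.sleep(.2); f0=fz(4); print(np.round(f0,2)); ok=True
for z in(.25,.22,.19,.17,.158,.153):
    robot.line_to([HX,HY,z],feed=.08); f=fz(2)-f0
    if np.abs(f).max()>2.5: ok=False; print('touch',z,f); break
z=.153
while ok and z>.147:
    z-=.0005; robot.line_to([HX,HY,z],feed=.03); f=fz(2)-f0
    if f[2]>1.5: break
print(ok,z,np.round(f,2),robot.current_time())
if ok:
    robot.set_gripper(.05); robot.sleep(.3); robot.line_to([HX,HY,.26],feed=.12); robot.sleep(.5)
    s=snap('side','e8'); print(robot.current_time(),np.round(fz(),2))
    a=pickle.load(open('cap0.pkl','rb'))['side']['color'].astype(int); b=s['color'].astype(int)
    h=lambda i:(lambda m:(m.sum(),np.argwhere(m).mean(0)+[170,235]))(((i[...,0]-i[...,2]>60)&(i[...,0]>110))[170:206,235:268]) 
    print(h(a),h(b), (np.abs(a-b).sum(2)>60)[185:250,215:285].sum())
```

```text
[ 0.06 -0.02 -1.13]
True 0.149 [-0.6  -0.04  1.92] 57.9583
60.6583 [ 0.13 -0.42  0.6 ]
(np.int64(731), array([183.23119015, 251.15731874])) (np.int64(641), array([184.67550702, 249.61466459])) 12
```

```bash
python3 -c "
from bench import robot
print(robot.close_job())"
```

```text
the job is handed in; nothing more can be done
None
```

I handed the job in at about 61 s of the 72 s. The candle was fetched with the hook, stands about 1 mm off the pad's centre and is unhooked, and the rod is back in the stand's fork; nothing I measured went past about 7 N. My last look at the candle was just before unhooking, and the rod I checked only numerically, by comparing side-camera pixels with the start.

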